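# Find and seat the rocking lid of a small-parts box

### The job

Four identical lidded boxes stand in the grey tray and one lid is not pressed home: it stands a little proud on the stud in its middle and rocks. With the fingertips, press down on one end of the long side of the lids, one after the other, until you find the one whose end dips, then press that lid in its middle until it is fully home and no longer rocks. Press only, do not pick up or pull up anything, leave the couplings and the spanner where they are, and finish with the hand clear.

Things in the scene. Friction and masses are not known exactly. Their poses are not given: they have to be found in the camera images.
- tray: grey plastic tray fixed to the table, 300 mm (x) by 400 mm (y), rim 22 mm high; origin under its centre, on the table. Carries four fixed boxes, 64 by 92 mm, 37 mm high without lid, long sides along the tray's y, at x = +-47, y = +-72 mm of the tray. Lids: flat plates 68 by 96 mm, 6 mm thick, with a short skirt. Three lids are home and do not give; which one is loose is not told.
- place_1 (a point): point on the tray at the centre of the top face of a lid that is home, 50 mm above the table. Axes as the tray. A closed blue plastic box with a blue lid stands here, the one at the tray's -x, -y; lid 68 mm along x, 96 mm along y. Whether this lid is the loose one is not told.
- place_2 (a point): point on the tray at the centre of the top face of a lid that is home, 50 mm above the table. Axes as the tray. A closed blue plastic box with a blue lid stands here, the one at the tray's -x, +y; lid 68 mm along x, 96 mm along y. Whether this lid is the loose one is not told.
- place_3 (a point): point on the tray at the centre of the top face of a lid that is home, 50 mm above the table. Axes as the tray. A closed blue plastic box with a blue lid stands here, the one at the tray's +x, -y; lid 68 mm along x, 96 mm along y. Whether this lid is the loose one is not told.
- place_4 (a point): point on the tray at the centre of the top face of a lid that is home, 50 mm above the table. Axes as the tray. A closed blue plastic box with a blue lid stands here, the one at the tray's +x, +y; lid 68 mm along x, 96 mm along y. Whether this lid is the loose one is not told.
- lid_gap (a joint): height (m) of the middle of the loose lid above home: 0.004 to 0.006 at the start, 0 home, more when pulled up; does not tell which box. Stiff push fit on its middle stud: more than about 10 N on the middle slides it down until it rests flat in the box, where it stays. A light press on an end does not seat it.
- lid_rock (a joint): rocking angle (rad) of the loose lid about the tray's x axis through its middle: 0 level, + with its -y end down, - with its +y end down; does not tell which box. 1 to 3 N on a y end, 28 to 42 mm from its middle, dips that end 4 to 7 mm to a stop (0.11 to 0.2 rad), about the height of a lid that is home; let go, it springs level.
- coupling_1: loose steel shaft coupling standing upright on the tray floor in the gap between the four boxes, stepped cylinder 30 mm across and 40 mm high (lower than the lids); origin at the centre of its underside. Leave alone.
- coupling_2: loose steel shaft coupling standing upright on the tray floor beside the boxes on the +y side, stepped cylinder 38 mm across and 34 mm high; origin at the centre of its underside. Leave alone.
- spanner: loose steel spanner 160 mm long lying on the tray floor beside the boxes on the -y side; origin at the underside of its middle, its x axis along its length. Leave alone.
Things that resemble listed ones, but are neither listed nor needed, are in the scene too. What is shaped like the part that bears lid_gap but black or turquoise is not meant.

How it is judged:
On the way, in this order (a step that is already met when the one before it is completed fails the run):
1. the loose lid, still unseated, has been rocked by a press on one of its ends ((value of joint lid_rock above 0.05 rad or value of joint lid_rock below -0.05 rad) and value of joint lid_gap above 0.0025 m), for 0.1 s.
2. that lid is pressed home (value of joint lid_gap below 0.0015 m and value of joint lid_rock between -0.025 and 0.025 rad), for 0.2 s.
At the end, for the whole second after the job is handed in: The loose lid is home (its middle less than 1.5 mm above home, level within 0.025 rad), and the couplings and the spanner are within 15 mm of where they started, the couplings upright within 0.2 rad (all of step 2 and distance of each of coupling_1, coupling_2, spanner from where it was at the start of the episode below 0.015 m and angle between each of coupling_1, coupling_2's own z axis and vertical below 0.2 rad); the robot touches nothing.
It fails at once if the lid was pulled up (more than 10 mm above home) (value of joint lid_gap above 0.01 m).
It fails at once if the coupling between the boxes was moved more than 15 mm or picked up (distance of coupling_1 from where it was at the start of the episode above 0.015 m).
It fails at once if the wide coupling was moved more than 15 mm or picked up (distance of coupling_2 from where it was at the start of the episode above 0.015 m).
It fails at once if the spanner was moved more than 15 mm or picked up (distance of spanner from where it was at the start of the episode above 0.015 m).
It also fails if it takes over 45 s, if anything falls off the work surface, if the arm or the gripper's body presses on something with over 40 N, if the wrist force passes 120 N, or if a joint passes its speed limit or range.

### The arm

A 7-joint arm with a two-finger parallel gripper is mounted at the origin on the work surface. World frame = base frame: x ahead of the robot, y to its left, z up, the work surface at z = 0. Lengths are in m, angles in rad, forces in N, time in s.
With the tool pointing down it reaches from about 0.35 to 0.9 m from the base axis. Payload 7.2 kg.
Tool frame: the origin (TCP) lies midway between the tips of the shut fingers; the grasp point (between the pads) lies 19 mm behind it; z points along the fingers, y is the line along which they close (so a half turn about z gives the same grasp; the last joint's range is limited). The gripper opens to 85 mm and grips with 20 to 120 N. Pads are 22 mm wide; open, the fingers measure 114 mm over their backs; the gripper's body (76 mm by 85 mm) begins 54 mm behind the grasp point. The pads swing forward as they close: fully open they stand 13 mm farther back than shut.
Start: joints at [-1.251, 0.411, -0.013, 1.596, 0.006, 1.134, -0.082], TCP at [0.236, 0.579, 0.231] pointing down, gripper open.
Joint ranges: [-2.95, 2.95], [-0.29, 1.99], [-1.47, 1.44], [0.14, 2.54], [-1.03, 4.17], [0.13, 1.85], [-2.86, 2.86]. Speed limits (rad/s): [2.39, 2.39, 3.01, 3.01, 3.14, 3.14, 3.14].

### API

Orientations are given as [roll, pitch, yaw] about the fixed x, y, z axes, in that order (R = Rz(yaw) Ry(pitch) Rx(roll)).
In Python, from workcell import arm, fingers, kinematics, viewer gives the robot as it stands. Calls block until the motion is done:
- arm.goto(position, orientation): joint-space move of the TCP to a pose.
- arm.line_to(position, rotation=None, speed=0.15, max_force=None): straight line of the TCP; rotation=None keeps the orientation; speed is the mean speed in m/s. With max_force (N) it stops when the force on the tool has changed by that much, and returns True; else False.
- arm.set_joints(angles): joint-space move.
- fingers.set_gripper(opening, squeeze=None): finger opening in m; squeeze is the grip in N (None keeps the last); returns when the fingers have stopped.
- arm.wait(seconds).
- kinematics.inverse_kinematics(position, orientation): joint angles nearest the present ones, or None.
- arm.state(): the state.
- viewer.snapshot(name): name is "side" or "top"; returns the picture (384x512x3 uint8, red, green, blue); there is no depth.
- viewer.calibration(name): a dict with "fx", "fy", "cx", "cy" (pixels), "extrinsics" (4x4, takes a point from camera to world coordinates). Camera axes: x right, y down, z forward; pixel columns grow to the right and rows downward; lengths in m; the calibration is good to about 2 mm. A picture is of the moment at which its call begins. calibration takes no time and is no camera call.
A pose or a line that the arm cannot do raises arm.PlanningError and nothing moves.
- arm.close_job(): hands the job in; it is judged then, once.
The state is a dict: "clock": time; "joint_pos": joint angles; "qvel": joint speeds; "joint_efforts": joint torques, N m; "ee_pos": TCP position; "tool_rot": TCP orientation; "ft_force": force on the tool from outside, world axes, zero at the start; "wrist_torque": the same for the moment, N m; "grip_width": finger opening in m; "grip_force": force on a finger pad.
Only numpy, scipy, OpenCV 4.12 (cv2) and the standard library are available. Lean on these libraries where they do the work, as an engineer would, in place of code of your own. Each camera call takes 0.05 s, during which the arm holds its last target. There are 200 camera calls.

## Working session

There is one attempt and no reset: what is moved stays moved. The work goes in short steps, each a Python script; the robot and the scene stay as the last script left them, time stands still between calls to the robot, and variables do not carry over. Pictures are saved under pics/ and viewed, at most 10 in all, crops included, and the job is handed in when it is done.

```bash
mkdir -p pics
python3 - <<'E'
from workcell import arm, fingers, kinematics, viewer
import cv2
for n in("top","side"):
    cv2.imwrite(f"pics/{n}0.png",viewer.snapshot(n)[:,:,::-1]); print(n,viewer.calibration(n))
s=arm.state();print(s["clock"],s["ee_pos"],s["tool_rot"],s["ft_force"],s["grip_width"])
E
```

```text
top {'fx': 419.94482634085995, 'fy': 419.94482634085995, 'cx': 254.64902680984747, 'cy': 195.350373187257, 'extrinsics': array([[ 0.00450361, -0.99001065,  0.14092067,  0.42200185],
       [-0.999973  , -0.00527678, -0.00511336,  0.02406198],
       [ 0.00580589, -0.14089383, -0.99000769,  1.12953799],
       [ 0.        ,  0.        ,  0.        ,  1.        ]])}
side {'fx': 361.34818316673943, 'fy': 361.34818316673943, 'cx': 255.562492547471, 'cy': 189.77047190674546, 'extrinsics': array([[-0.6793479 , -0.44900999,  0.5804106 ,  0.07523333],
       [-0.73348855,  0.43913476, -0.51880171,  0.49137321],
       [-0.02193131, -0.77817138, -0.62766896,  0.58612684],
       [ 0.        ,  0.        ,  0.        ,  1.        ]])}
0.1 [0.23621729 0.57817765 0.23053213] [-3.14015003e+00  8.36388275e-05  2.75377304e+00] [ 0.74649732  0.74419981 -0.07006097] 0.08524467933934247
```

View pics/top0.png

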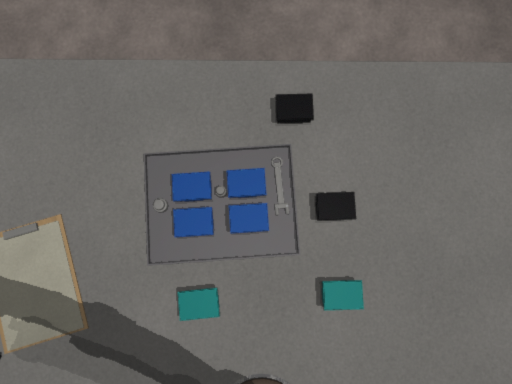

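View pics/side0.png

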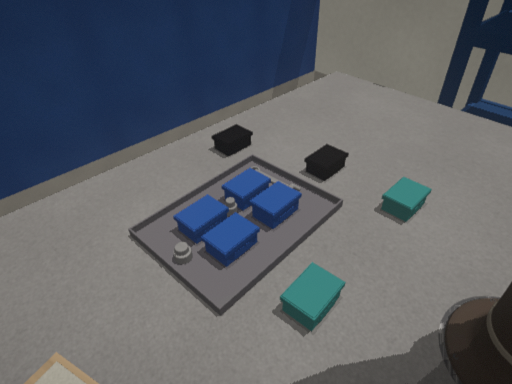

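The top view shows the tray at columns 146-297, rows 148-262, with blue lids near (191,186), (246,183), (193,222) and (249,218). The couplings are at (221,190) and (160,205), and the spanner is near (280,187). The side view shows the same four blue lids, all clear of the arm. Next I'll locate the lids precisely.

```bash
cat > h.py <<'E'
import numpy as np, cv2
from workcell import arm, fingers, kinematics, viewer
def cast(cal,uv,z):
    d=cal["extrinsics"][:3,:3]@[(uv[0]-cal["cx"])/cal["fx"],(uv[1]-cal["cy"])/cal["fy"],1]
    o=cal["extrinsics"][:3,3]
    return o+d*(z-o[2])/d[2]
def mask(im,roi):
    h=cv2.cvtColor(im,cv2.COLOR_RGB2HSV)
    m=cv2.inRange(h,(110,150,90),(125,255,255)); k=np.zeros_like(m); x0,y0,x1,y1=roi; k[y0:y1,x0:x1]=m[y0:y1,x0:x1]
    return k
E
python3 - <<'E'
from h import *
im=cv2.imread("pics/top0.png")[:,:,::-1].copy(); hs=cv2.cvtColor(im,cv2.COLOR_RGB2HSV)
for p in((186,191),(183,246),(222,193),(218,249),(230,193),(233,193),(235,193)): print(hs[p],end=' ')
c=viewer.calibration("top")
m=cv2.inRange(hs,(105,120,60),(130,255,255))
cs,_=cv2.findContours(m,cv2.RETR_EXTERNAL,cv2.CHAIN_APPROX_NONE)
P=[]
for q in cs:
    if cv2.contourArea(q)<200: continue
    r=cv2.minAreaRect(q); b=cv2.boxPoints(r); w=np.array([cast(c,x,.05) for x in b])
    print(np.round(r[0],1),np.round(r[1],1),round(r[2],1),w.mean(0)[:2].round(4),np.linalg.norm(w[1]-w[0]).round(4),np.linalg.norm(w[2]-w[1]).round(4))
cv2.imwrite("pics/crop.png",cv2.resize(np.vstack([im[160:250,140:300,::-1],cv2.cvtColor(m,cv2.COLOR_GRAY2BGR)[160:250,140:300]]),None,fx=3.3,fy=3.3,interpolation=0))
E
```

```text
[109 188 141] [109 185 143] [108 190 142] [109 185 145] [109 187 143] [109 188 144] [110 165 110] [192.8 221.7] [28.  39.3] 86.1 [0.5067 0.1773] 0.1013 0.0722
[248.3 217.7] [28.1 38.5] 85.9 [0.5176 0.0346] 0.0998 0.0726
[191.5 186. ] [28. 39.] 90.0 [0.5995 0.1829] 0.1019 0.0739
[245.9 182.5] [27.9 38.1] 86.2 [0.6095 0.0415] 0.0998 0.074
```

View pics/crop.png

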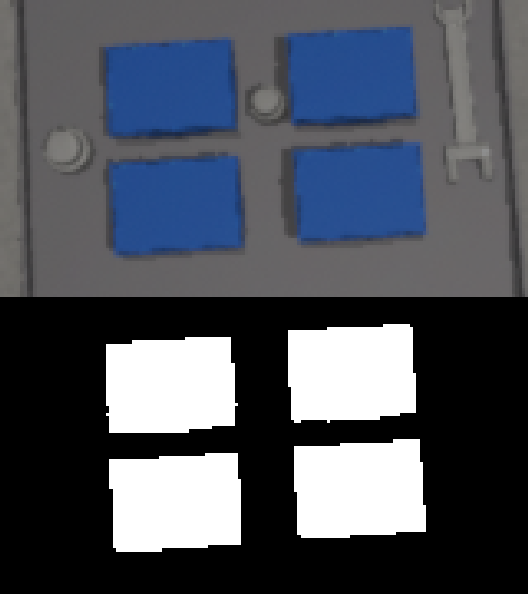

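The lids are found: the tray's yaw is about 4.2° and its centre is about (0.558, 0.109). I'll probe the outer ends one at a time with the fingers shut.

```bash
cat >> h.py <<'E'
C=np.array([.5583,.1091]); YAW=.073
Rt=np.array([[np.cos(YAW),-np.sin(YAW)],[np.sin(YAW),np.cos(YAW)]])
B={1:(-.047,-.072),2:(-.047,.072),3:(.047,-.072),4:(.047,.072)}
def at(k,dy,z): return [*(C+Rt@(np.array(B[k])+[0,dy])),z]
def end(k): return .038*np.sign(B[k][1])
def probe(k,lim=4):
    arm.line_to(at(k,end(k),.075),speed=.2); arm.line_to(at(k,end(k),.060),speed=.05); arm.wait(.2)
    f0=arm.state()["ft_force"][2]; log=[]
    for z in np.arange(.0585,.0475,-.001):
        hit=arm.line_to(at(k,end(k),z),speed=.02,max_force=lim); s=arm.state()
        log.append((round(s["ee_pos"][2]*1e3,2),round(s["ft_force"][2]-f0,2)))
        if hit or log[-1][1]>lim: break
    return log
E
python3 - <<'E'
from h import *
fingers.set_gripper(0)
best=min((q for q in (kinematics.inverse_kinematics(at(2,end(2),.12),[np.pi,0,YAW+s*np.pi/2]) for s in(1,-1)) if q is not None),key=lambda q:np.abs(np.array(q)-arm.state()["joint_pos"]).max())
print(np.round(best,2)); arm.set_joints(best); print(arm.state()["clock"])
print(probe(2)); arm.line_to(at(2,end(2),.075))
s=arm.state(); print(s["clock"],s["ee_pos"],s["tool_rot"],s["grip_width"])
E
```

```text
[-0.79  0.42  0.39  1.92 -0.21  0.84 -0.22]
2.5667
[(np.float64(58.45), np.float64(0.79)), (np.float64(57.41), np.float64(-0.05)), (np.float64(56.4), np.float64(0.46)), (np.float64(55.42), np.float64(-0.01)), (np.float64(54.44), np.float64(0.18)), (np.float64(53.43), np.float64(0.34)), (np.float64(52.43), np.float64(0.77)), (np.float64(51.42), np.float64(-0.37)), (np.float64(50.44), np.float64(-0.42)), (np.float64(50.15), np.float64(8.14))]
6.4083 [0.50401332 0.21574466 0.07569402] [ 3.13983994e+00 -9.35336483e-04  1.64390792e+00] 0.00043630914697987674
```

Lid 2 is solid: no force until 50.2 mm, then a hard stop. Next are lids 4, 3 and 1, with averaged force readings, stopping as soon as one gives.

```bash
cat >> h.py <<'E'
def fz(n=5):
    v=[]
    for _ in range(n): arm.wait(.02); v.append(arm.state()["ft_force"][2])
    return np.mean(v)
def probe(k,lim=4):
    arm.line_to(at(k,end(k),.075),speed=.25); arm.line_to(at(k,end(k),.058),speed=.05); arm.wait(.1)
    f0=fz(8); log=[]
    for z in np.arange(.0565,.0475,-.001):
        hit=arm.line_to(at(k,end(k),z),speed=.02,max_force=lim)
        log.append((float(round(arm.state()["ee_pos"][2]*1e3,2)),float(round(fz()-f0,2))))
        soft=[f for zz,f in log if zz>50.9]
        if len(soft)>=3 and min(soft[-3:])>.6: return True,log
        if hit or log[-1][1]>lim: break
    return False,log
E
python3 - <<'E'
from h import *
for k in(4,3,1):
    r,l=probe(k); print(k,r,l,arm.state()["clock"])
    if r: break
    arm.line_to(at(k,end(k),.075),speed=.15)
cv2.imwrite("pics/s1.png",viewer.snapshot("side")[:,:,::-1])
E
```

```text
4 False [(56.45, 0.02), (55.41, 0.24), (54.42, 0.17), (53.41, 0.22), (52.4, 0.4), (51.39, 0.27), (50.41, 0.33), (50.19, 5.71)] 10.325
3 False [(56.48, -0.11), (55.41, -0.03), (54.39, 0.07), (53.44, 0.2), (52.41, -0.05), (51.43, 0.26), (50.43, 0.38), (50.17, 5.84)] 15.0667
1 False [(56.5, -0.82), (55.45, -0.3), (54.44, -0.76), (53.47, 0.32), (52.5, 0.27), (51.48, 0.66), (50.56, 1.28), (50.17, 10.09)] 19.3
```

View pics/s1.png

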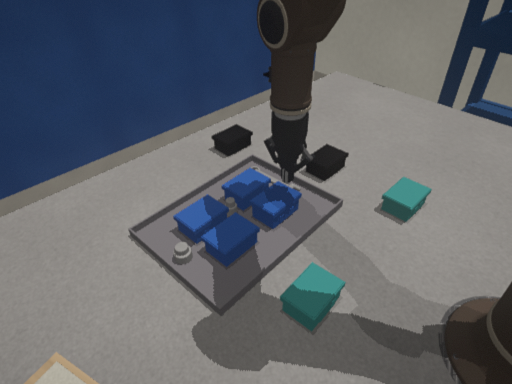

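Everything stopped at 50.2 mm. Only lid 1, the one under the gripper near (275,205), showed a gradual 2 N rise, but its baseline had not settled. I'll re-probe it after settling, with limited depth.

Run:
```python
from h import *
k=1
arm.line_to(at(k,end(k),.062),speed=.05); arm.wait(.5)
f0=fz(15); print(f0)
for z in(.060,.058,.055,.0535,.052,.051):
    arm.line_to(at(k,end(k),z),speed=.01,max_force=6); arm.wait(.15); print(round(arm.state()["ee_pos"][2]*1e3,2),round(fz(12)-f0,2))
cv2.imwrite("pics/s2.png",cv2.resize(viewer.snapshot("side")[160:270,160:320,::-1],None,fx=4,fy=4))
arm.line_to(at(k,end(k),.062),speed=.05)
arm.wait(.1); print(arm.state()["clock"])
```

```text
-0.2057394191858724
60.02 0.23
57.99 0.14
55.0 -0.09
53.51 0.8
52.02 1.33
51.0 1.55
25.4417
```

View pics/s2.png

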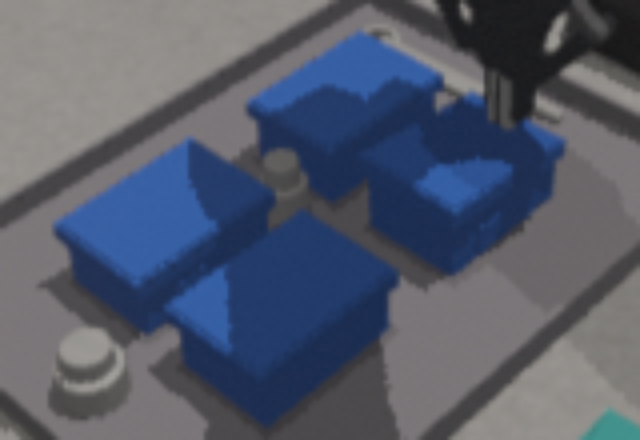

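Lid 1 is the loose one: it gives gradually, 0.8 to 1.55 N from 53.5 to 51 mm, and springs back. The picture shows its −y end held down under the fingers, with the coupling undisturbed. Now I'll press its middle home.

Run:
```python
from h import *
arm.line_to(at(1,0,.065),speed=.1); arm.wait(.3); f0=fz(8)
print(arm.line_to(at(1,0,.046),speed=.02,max_force=35)); arm.wait(.3)
print(arm.state()["ee_pos"][2],fz()-f0)
arm.line_to(at(1,0,.065),speed=.05)
# recheck end
arm.line_to(at(1,end(1),.065),speed=.1); arm.wait(.4); f0=fz(10)
for z in(.053,.0515,.0508):
    arm.line_to(at(1,end(1),z),speed=.03,max_force=6); arm.wait(.1); print(arm.state()["ee_pos"][2],fz(10)-f0)
arm.line_to(at(1,end(1),.065),speed=.05); arm.line_to(at(1,0,.2),speed=.2)
print(arm.state()["clock"]); cv2.imwrite("pics/s3.png",viewer.snapshot("side")[:,:,::-1])
```

```text
True
0.050092467003605645 8.797171092370458
0.05306277271903616 0.11812518811325758
0.0514803008068157 0.14912730607888597
0.05081330675118237 -0.005882708714553375
32.2417
```

View pics/s3.png

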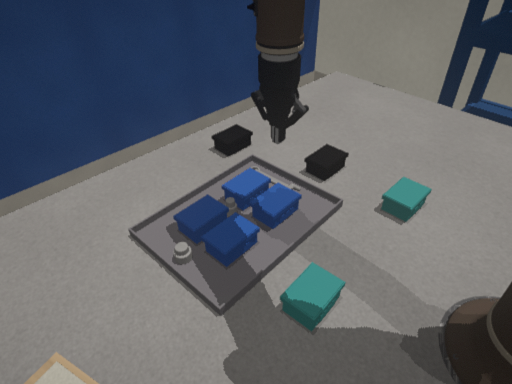

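The hand is well clear, with the fingertips at (278,135). The lids sit level and the couplings at (231,203) and (182,252) have not moved. Lid 1's end no longer gives, so I'm handing in.

```bash
python3 -c "
from workcell import arm
print(arm.close_job())"
```

```text
the job is handed in; nothing more can be done
None
```

The loose lid was the one at place_1 (−x, −y): I rocked it at its −y end, pressed its middle home to 50.1 mm, found its end no longer dips, and handed the job in at about 32 s with the hand clear; no verdict was returned.

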